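Ready the bed adhesive: spreader in its cup, safety cap off

ROBOT

A 6-joint arm with a two-finger parallel gripper is mounted at the origin on the work surface. World frame = base frame: x ahead of the robot, y to its left, z up, the work surface at z = 0. Lengths are in mm, angles in rad, forces in N, time in s.
With the tool pointing down it reaches from about 350 to 975 mm from the base axis. Payload 7.1 kg.
Tool frame: the origin (TCP) lies midway between the tips of the shut fingers; the grasp point (between the pads) lies 19 mm behind it (ctrl.grip_depth is the distance from the TCP to the grasp point, in mm); z points along the fingers, y is the line along which they close (so a half turn about z gives the same grasp; the last joint's range is limited). The gripper opens to 88 mm and grips with 3 to 60 N. Pads are 20 mm wide; open, the fingers measure 115 mm over their backs; the gripper's body (75 mm by 178 mm) begins 61 mm behind the grasp point.
Start: joints at [1.305, 0.423, 1.63, -0, 1.089, -0.019], TCP at [152.657, 606.053, 222.675] pointing down, gripper open.
Joint ranges: [-3, 3], [-0.9, 2.11], [0.09, 2.58], [-1.31, 4.45], [0.11, 2.69], [-2.54, 2.54]. Speed limits (rad/s): [2.39, 2.39, 3.01, 3.14, 3.14, 3.14].

INTERFACE

Orientations are given as a rotation vector (axis times angle).
In Python, from workcell import ctrl, cams gives the robot as it stands.
- The arm moves only by the tool move_arm, never from a script. Its argument "steps" is a list of rows, each a list of 3 entries, a list of its own where there are three numbers: the shift along the tool's x, y, z in units of 25 mm (1.0 is 25 mm), then the turn about the tool's z in units of 5 degrees (1.0 is 5 degrees), then the closure, from 0 (fully open) to 1 (shut). A call has 1 to 20 rows; each row shifts and turns the commanded pose from where the row before left it, along the tool's axes as they then stand; what a row does not reach is not made up. A row lasts 1/12 s, in which the tool goes at most 41.7 mm and 7.16 degrees, less where a joint would pass 70% of its speed; a pose out of reach is approached as far as the arm can. A call is refused whole if a number of a shift passes 1 or a number of a turn 1, either way. A call with a gripper value outside its range is refused whole. The fingers move at their own pace and stop on an object; the grip force is fixed at half the most. Time passes only in rows, so rows that do not move let the fingers close. It gives the time, the measured TCP pose, the force, the opening and the grip force at its end, in the units of the state.
- ctrl.get_obs(): the state, without advancing time (a new reading comes with each control period).
- cams.get_image(name): name is "scene" or "top" or "wrist"; returns a dict with "image" (400x640x3 uint8, red, green, blue), "camera_matrix" (3x3 intrinsics, pixels), "xyz" and "rotation" of the camera in the world; the wrist camera has in their place "mount" (4x4, takes a point from camera to tool coordinates, whose origin is the TCP and whose axes are the flange's). Camera axes: x right, y down, z forward; pixel columns grow to the right and rows downward; lengths in mm; the calibration is good to about 2 mm. A picture is of the moment at which its call begins: read the wrist's pose just before it. There is no depth.
- ctrl.close_job(): hands the job in; it is judged then, once.
Trained networks look in the newest picture that a camera, given by its name, has taken for a name from the list of things; names that differ only in an ending like _2 or _b are one class to them, and where a whole thing is asked for, a point or a joint stands for the part that bears it (a point fixed in the world has none). Each returns a list of dicts, best first, with "p" (0 to 1); they miss things now and then, are a little off and sometimes report something else, mostly with a low value. They report only what shows in the picture. A call takes as long as a camera call.
- cams.boxes_of(camera, thing): "rect" ([centre column, centre row, width, height] in pixels, round what is visible of it).
- cams.cut_out(camera, thing): "pixels" (400x640 bool, what is visible of it) and "rect" ([centre column, centre row, width, height] in pixels, round what is visible of it).
The state is a dict: "t": time; "qpos": joint angles; "qvel": joint speeds; "joint_torque": joint torques, N m; "ee_pos": TCP position; "orientation": TCP orientation; "ft_force": force on the tool from outside, world axes, zero at the start; "moment": the same for the moment, N m; "width": finger opening in mm; "grasp_force": force on a finger pad.
Only numpy, scipy, OpenCV 4.12 (cv2) and the standard library are available. Lean on these libraries where they do the work, as an engineer would, in place of code of your own. Each camera call takes 0.05 s, during which the arm holds its last target. There are 200 camera calls.

TASK

Get the print-bed adhesive ready: take the wooden-handled spreader off its sloping rest and stand it in the empty metal cup, handle down, and let go of it. Then open the fixed adhesive bottle by its push-and-turn safety cap: press the cap down, turn it anticlockwise (seen from above) until it is free while it is down, and lift it off. Finish while still holding the cap level and straight above the bottle, at least 5 cm clear of the bottle's mouth, and leave the other things on the bench where they are.

Things in the scene. Friction and masses are not known exactly. Their poses are not given: they have to be found in the camera images.
- bottle: Grey round bottle, 74 mm across, in a black 96 x 96 mm holder screwed to the bench (cannot move; place and yaw vary). Origin: centre of the holder's underside, z up along the bottle's axis. Shoulder 60 mm across at z = 90 mm; above it the neck with bayonet catches out to 41 mm across.
- bottle_mouth (a point): Top of the bottle's mouth on its axis, 126 mm above the bench: the spring seal disc rises to here once the cap is off. Under the locked cap this point lies just above the cap's top.
- cap: White round ribbed cap, loose, 52 mm across, 30 mm high, 30 g, closed flat top, open below. Origin: centre of its open underside, z up. At the start it is locked on the bottle, origin 95.5 mm above the bottle's, x axes within 3 degrees. Its side can be gripped in any direction across; keep the fingertips 3 mm or more above its lower rim.
- cap_top (a point): Centre of the cap's top, 30 mm above its origin. Locked, the cap neither turns nor lifts. Pressed, it yields 5.5 mm against a spring (5 to 7 N), then rests on the shoulder; from 4 mm down it can turn. Turned anticlockwise from above (positive yaw) while down, it is free 45 to 135 degrees from the locked angle (aim for 75 to 90); the spring then lifts it to 4.5 mm above the locked height.
- spreader: Glue spreader, 192 mm long, 45 g: round wooden handle 12 mm thick, 155 mm long, then a dark flat rubber paddle 37 x 38 x 4 mm. Origin: centre of the handle's foot (end away from the paddle); x axis along the handle towards the paddle, y along the paddle's width. At the start it lies in the rest, rising at 45 degrees from the foot.
- spreader_foot (a point): Centre of the end face of the spreader's handle (same point as the spreader's origin).
- spreader_mid (a point): Point on the spreader's axis 100 mm from the foot: good place to grip, about its centre of mass, free on both sides while it lies in the rest.
- rest: Black printed rest, fixed (place and yaw vary), base 150 x 60 x 8 mm, origin: centre of its underside, x towards its high end. Holds the spreader at 45 degrees in its x-z plane, foot at x = -60, z = 20 mm, in two open troughs 24 mm wide: round the lowest 30 mm of the handle, and on a post 138 to 148 mm along it (top 120 mm up). Lift the spreader straight up out of it.
- cup: Round metal holder cup, loose, 0.4 kg: tube 40 mm across outside, 32 mm inside, on a 68 mm foot 8 mm thick; height 65 mm, inner floor at z = 8 mm. Origin: centre of its underside, z up. The handle fits in with 10 mm of play all round and then leans up to about 0.4 rad; the paddle does not fit.
- cup_mouth (a point): Centre of the cup's rim, 65 mm above the bench.
- glue_stick: Bystander, leave alone: white capped glue stick lying on its side, 24 mm thick, 95 mm long.
- hex_driver: Bystander, leave alone: hex driver lying flat, 170 mm long.
- bracket: Bystander, leave alone: small grey printed L-bracket, 30 x 50 x 30 mm high.
- nozzle_box: Bystander, leave alone: closed cardboard box, 60 x 90 x 35 mm high.
- wash_bottle: Bystander, leave alone: clear wash bottle, 60 mm across, 150 mm high.
- cutters: Bystander, leave alone: flush cutters lying flat, 110 mm long.
- spool_a: Bystander, leave alone: small grey filament spool lying flat, 120 mm across, 56 mm high.

How it is judged (in metres and radians):
On the way, in this order (a step that is already met when the one before it is completed fails the run):
1. the spreader stands in the cup, handle down, let go (z of spreader_foot in the frame of cup between 0 and 0.025 m and horizontal distance between spreader_foot and cup below 0.02 m and angle between spreader's own x axis and vertical below 0.45 rad and angle between cup's own z axis and vertical below 0.12 rad and contact force between spreader and the arm below 0.1 N and contact force between spreader and the fingers below 0.1 N), for 0.3 s.
2. the cap is pressed down in its locked place (z of cap in the frame of bottle below 0.092 m and angle between the x axis of cap and the x axis of bottle, either way round below 0.35 rad), for 0.05 s.
3. the cap is turned free while it is on the neck (z of cap in the frame of bottle below 0.1075 m and angle between the x axis of cap and the x axis of bottle, either way round above 0.7 rad), for 0.05 s.
At the end, for the whole second after the job is handed in: Cap held still in the fingers, off the bottle, rim 40 mm or more above the mouth (126 mm up), within 35 mm of the bottle axis, level to 0.35 rad. Spreader untouched in the upright cup, handle foot within 25 mm of the cup underside, leaning under 0.45 rad. Bystanders within 30 mm (all of step 1 and z of cap in the frame of bottle above 0.166 m and horizontal distance between cap and bottle below 0.035 m and angle between cap's own z axis and vertical below 0.35 rad and contact force between cap and the fingers above 1 N and contact force between cap and bottle below 0.05 N and linear speed of cap below 0.05 m/s and horizontal distance between cap and the grasp point below 0.05 m); the arm keeps its last pose, push and grip.
It fails at once if the cup is knocked over (angle between cup's own z axis and vertical above 0.5 rad).
It fails at once if another thing on the bench is moved by more than 30 mm (distance of any of glue_stick, hex_driver, bracket, nozzle_box, wash_bottle, cutters, spool_a from where it was at the start of the episode above 0.03 m).
It also fails if it takes over 61 s, if anything falls off the work surface, if the arm or the gripper's body presses on something with over 40 N, if the wrist force passes 120 N, or if a joint passes its speed limit or range.

## Working session

There is one attempt and no reset: what is moved stays moved. The work goes in short steps, Python scripts to look and compute and a tool call to move; the robot and the scene stay as the last step left them, time stands still between calls to the robot, and variables do not carry over. Pictures are saved under pics/ and viewed, at most 14 in all, crops included, and the job is handed in when it is done.

Besides the shell and the picture viewer there is one more tool, called after "Call:" by a JSON object that holds its "name" and its "arguments". move_arm: Moves the arm, as the interface text tells. Its arguments: {"type":"object","properties":{"steps":{"type":"array"}},"required":["steps"]}

```bash
mkdir -p pics
cat > h.py <<'E'
import numpy as np, cv2
from scipy.spatial.transform import Rotation as R
from workcell import ctrl, cams
def cam(name):
    o=ctrl.get_obs(); d=cams.get_image(name); K=np.array(d['camera_matrix'])
    if 'mount' in d:
        M=np.array(d['mount']); Rt=R.from_rotvec(o['orientation']).as_matrix()
        Rc=Rt@M[:3,:3]; c=np.array(o['ee_pos'])+Rt@M[:3,3]
    else: Rc=np.array(d['rotation']); c=np.array(d['xyz']); 
    if Rc.shape!=(3,3): Rc=R.from_rotvec(Rc).as_matrix()
    return d['image'],K,Rc,c
def ray(K,Rc,c,u,v): return Rc@np.linalg.inv(K)@[u,v,1]
def atz(C,u,v,z):
    _,K,Rc,c=C; r=ray(K,Rc,c,u,v); return c+r*(z-c[2])/r[2]
def proj(C,p):
    _,K,Rc,c=C; q=K@Rc.T@(np.array(p)-c); return q[:2]/q[2]
def save(C,n): cv2.imwrite(f'pics/{n}.png',C[0][:,:,::-1])
E
python3 - <<'E'
from h import *
o=ctrl.get_obs(); print({k:np.round(v,3) for k,v in o.items()})
ims=[]
for n in ['top','scene']:
    C=cam(n); save(C,n); print(n,C[3].round(0),C[2].round(2).tolist(),C[1][0,0])
    for t in ['bottle','cap','spreader','rest','cup','glue_stick','wash_bottle','spool_a','nozzle_box','bracket','cutters','hex_driver']:
        b=cams.boxes_of(n,t)
        print(t,[(np.round(x['rect']).astype(int).tolist(),round(x['p'],2), atz(C,*x['rect'][:2],0).round(0)[:2].tolist()) for x in b[:2]])
E
```

```text
{'t': np.float64(0.0), 'qpos': array([ 1.305,  0.424,  1.631,  0.   ,  1.089, -0.019]), 'qvel': array([ 0.   , -0.002, -0.001, -0.001, -0.001, -0.   ]), 'joint_torque': array([ 1.0000e-03, -5.4462e+01, -2.7367e+01,  6.5000e-02,  2.3000e-02,
       -0.0000e+00]), 'ee_pos': array([152.503, 605.544, 221.908]), 'orientation': array([-3.870e-01, -3.117e+00,  2.000e-03]), 'ft_force': array([-0.066,  0.178,  0.525]), 'moment': array([-0.004,  0.044, -0.03 ]), 'grasp_force': np.float64(0.0), 'width': np.float64(87.792)}
top [ 511.  134. 1581.] [[0.01, -1.0, 0.08], [-1.0, -0.02, -0.02], [0.02, -0.08, -1.0]] 492.931910877555
bottle [([427, 242, 33, 38], 0.63, [513.0, -226.0])]
cap [([441, 242, 22, 18], 0.79, [514.0, -272.0]), ([322, 157, 17, 15], 0.62, [784.0, 116.0])]
spreader [([271, 224, 13, 45], 0.75, [563.0, 276.0]), ([433, 243, 46, 43], 0.73, [509.0, -244.0])]
rest [([276, 226, 15, 44], 0.87, [556.0, 259.0])]
cup [([366, 207, 22, 20], 0.7, [622.0, -28.0]), ([320, 257, 5, 26], 0.21, [459.0, 118.0])]
glue_stick [([394, 237, 12, 29], 0.61, [528.0, -118.0]), ([287, 172, 24, 36], 0.39, [731.0
[... 561 characters left out ...]
, 0.94, [504.0, -246.0]), ([367, 179, 30, 19], 0.16, [514.0, 285.0])]
cap [([157, 184, 26, 24], 0.8, [428.0, -279.0])]
spreader [([368, 177, 34, 14], 0.74, [507.0, 289.0])]
rest [([360, 192, 36, 48], 0.73, [550.0, 258.0])]
cup [([254, 228, 26, 35], 0.96, [607.0, -35.0])]
glue_stick [([217, 206, 11, 32], 0.71, [525.0, -122.0])]
wash_bottle [([204, 285, 35, 46], 0.96, [739.0, -167.0])]
spool_a [([440, 166, 51, 51], 0.8, [507.0, 498.0])]
nozzle_box [([253, 280, 46, 37], 0.78, [748.0, -50.0])]
bracket [([367, 177, 30, 11], 0.75, [506.0, 287.0]), ([323, 279, 22, 20], 0.49, [775.0, 113.0])]
cutters [([364, 254, 37, 40], 0.75, [729.0, 224.0])]
hex_driver [([306, 182, 16, 52], 0.62, [492.0, 120.0])]
```

```bash
ls pics
```

```text
scene.png
top.png
```

View pics/top.png

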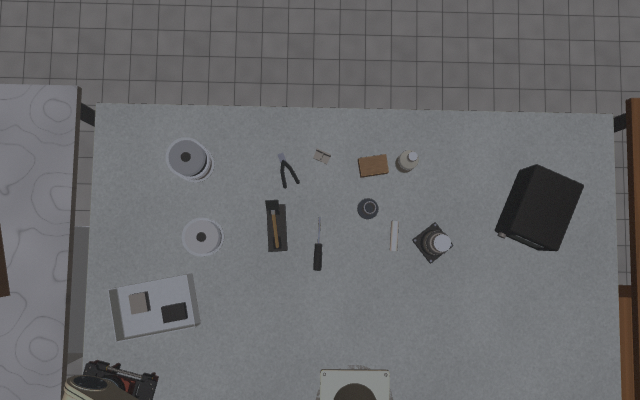

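View pics/scene.png

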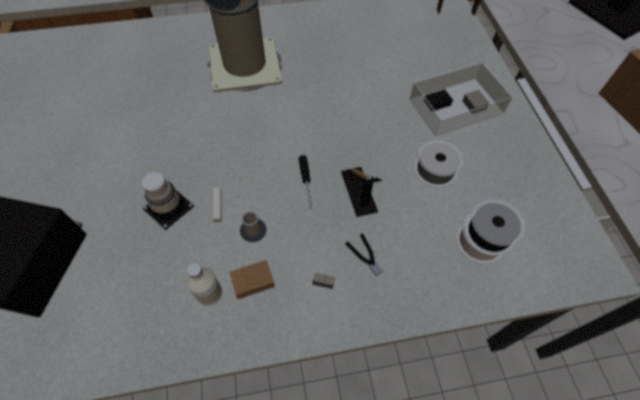

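The top view shows the rest at about px (276,226) with its high end towards +x (up in the image), the cup at (368,208) and the bottle and cap at (435,242). The scene view agrees, and the hex driver lies near (305,182). Next I'll refine these positions and work out a wrist-camera look.

Run:
```python
from h import *
T=cam('top');S=cam('scene')
def tri(a,b):
    r1=ray(*T[1:],*a);r2=ray(*S[1:],*b)
    x=np.linalg.lstsq(np.c_[r1,-r2],S[3]-T[3],rcond=None)[0]
    return (T[3]+r1*x[0]).round(0),(S[3]+r2*x[1]).round(0)
for n,C in (('top',T),('scene',S)):
    for t in ['cap','spreader','rest','cup']:
        m=cams.cut_out(n,t)
        for x in m[:1]:
            ys,xs=np.nonzero(x['pixels']); mr=cv2.minAreaRect(np.c_[xs,ys].astype(np.float32))
            P=np.array([atz(C,u,v,8)[:2] for u,v in cv2.boxPoints(mr)]).round(0)
            print(n,t,round(x['p'],2),len(xs),np.round(mr[0],1),np.round(mr[1],1),P.tolist())
print(tri((441,242),(154,182)))
W=cam('wrist'); d=cams.get_image('wrist'); print(np.round(d['mount'],3).tolist(),W[1].round(0).tolist())
print('center ray at 0',atz(W,320,200,0).round(0), R.from_rotvec(ctrl.get_obs()['orientation']).as_matrix().round(3).tolist())
```

```text
top cap 0.82 290 [440.5 242.5] [17. 19.] [[538.0, -237.0], [539.0, -298.0], [485.0, -298.0], [484.0, -237.0]]
top spreader 0.66 280 [271.5 222.5] [47. 13.] [[642.0, 296.0], [643.0, 254.0], [493.0, 251.0], [492.0, 292.0]]
top rest 0.65 688 [276.5 227.5] [46.6 19. ] [[624.0, 292.0], [628.0, 232.0], [480.0, 222.0], [476.0, 282.0]]
top cup 0.66 362 [367. 209.] [20. 20.] [[647.0, 1.0], [648.0, -63.0], [584.0, -63.0], [583.0, 1.0]]
scene cap 0.83 461 [154.4 184.8] [24.1 22.4] [[408.0, -324.0], [384.0, -271.0], [461.0, -242.0], [483.0, -294.0]]
scene spreader 0.73 165 [363.9 178.2] [29.2  9.8] [[503.0, 236.0], [476.0, 253.0], [525.0, 316.0], [552.0, 299.0]]
scene rest 0.43 200 [363.7 176.9] [30.5  9.9] [[496.0, 235.0], [469.0, 253.0], [524.0, 318.0], [550.0, 299.0]]
scene cup 0.9 636 [253. 227.] [30. 26.] [[560.0, -64.0], [572.0, 2.0], [657.0, -8.0], [646.0, -72.0]]
(array([ 513., -239.,  126.]), array([ 514., -244.,  127.]))
[[-0.001, -0.968, -0.25, 66.635], [1.0, -0.001, 0.0, -0.489], [-0.001, -0.25, 0.968, -162.368], [0.0, 0.0, 0.0, 1.0]] [[338.0, 0.0, 321.0], [0.0, 338.0, 203.0], [0.0, 0.0, 1.0]]
center ray at 0 [181. 597.   0.] [[-0.97, 0.244, 0.0], [0.244, 0.97, -0.0], [-0.0, -0.0, -1.0]]
```

Call:
{"name": "move_arm", "arguments": {"steps": [[[0,0,-0.8],-0.9,0],[[0,0,-0.8],-0.9,0],[[0,0,-0.8],-0.9,0],[[0,0,-0.8],-0.9,0],[[-0.97,-1,0],0,0],[[-0.97,-1,0],0,0],[[-0.97,-1,0],0,0],[[-0.97,-1,0],0,0],[[-0.97,-1,0],0,0],[[-0.97,-1,0],0,0],[[-0.97,-1,0],0,0],[[-0.97,-1,0],0,0],[[-0.97,-1,0],0,0],[[-0.97,-1,0],0,0],[[-0.97,-1,0],0,0],[[-0.97,-1,0],0,0],[[-0.97,-1,0],0,0],[[-0.97,-1,0],0,0],[[-0.97,-1,0],0,0],[[0,0,0],0,0]]}}

```text
t: 3.57
ee_pos: [544.6, 252.8, 302.7]
orientation: [-0.1, 3.138, -0.002]
ft_force: [-1.3, -0.3, -0.9]
width: 87.8
grasp_force: 0.0
```

Run:
```python
from h import *
W=cam('wrist');save(W,'w1');o=ctrl.get_obs();print(o['ee_pos'],o['orientation'],o['qpos'])
for t in ['rest','spreader','spreader_foot','spreader_mid']:
    for x in cams.cut_out('wrist',t)[:1]:
        ys,xs=np.nonzero(x['pixels']); mr=cv2.minAreaRect(np.c_[xs,ys].astype(np.float32))
        print(t,x['p'],len(xs),cv2.boxPoints(mr).round(1).tolist(),[atz(W,u,v,8)[:2].round(0).tolist() for u,v in cv2.boxPoints(mr)])
c=np.array([552,257]);y=np.deg2rad(4)
for l in [(-75,-30,8),(-75,30,8),(75,-30,8),(75,30,8),(-60,0,20),(10.7,0,90.7),(75.8,0,155.8)]:
    p=[c[0]+np.cos(y)*l[0]-np.sin(y)*l[1],c[1]+np.sin(y)*l[0]+np.cos(y)*l[1],l[2]];print(l,proj(W,p).round(1))
```

```text
[542.63829202 254.33727039 302.50297447] [-9.95489826e-02  3.13974453e+00 -3.30484217e-04] [ 4.18594800e-01  3.05232730e-01  1.61149376e+00 -3.15576978e-04
  1.22469521e+00 -1.21548542e+00]
rest 0.67 3777 [[300.0, 233.0], [300.0, 113.0], [345.0, 113.0], [345.0, 233.0]] [[643.0, 227.0], [477.0, 220.0], [473.0, 278.0], [639.0, 292.0]]
spreader 0.7 2454 [[305.0, 122.0], [342.0, 122.0], [342.0, 269.0], [305.0, 269.0]] [[488.0, 227.0], [485.0, 275.0], [695.0, 292.0], [698.0, 237.0]]
spreader_foot 0.55 2520 [[305.0, 122.0], [342.0, 122.0], [342.0, 270.0], [305.0, 270.0]] [[488.0, 227.0], [485.0, 275.0], [696.0, 292.0], [700.0, 237.0]]
spreader_mid 0.89 2570 [[305.0, 122.0], [343.0, 122.0], [343.0, 270.0], [305.0, 270.0]] [[488.0, 227.0], [485.0, 277.0], [696.0, 293.0], [700.0, 237.0]]
(-75, -30, 8) [301.5 114.8]
(-75, 30, 8) [347.5 114.4]
(75, -30, 8) [303.9 224.1]
(75, 30, 8) [346.2 223.8]
(-60, 0, 20) [324.6 126.7]
(10.7, 0, 90.7) [325.5 192.7]
(75.8, 0, 155.8) [326.6 271. ]
```

View pics/w1.png

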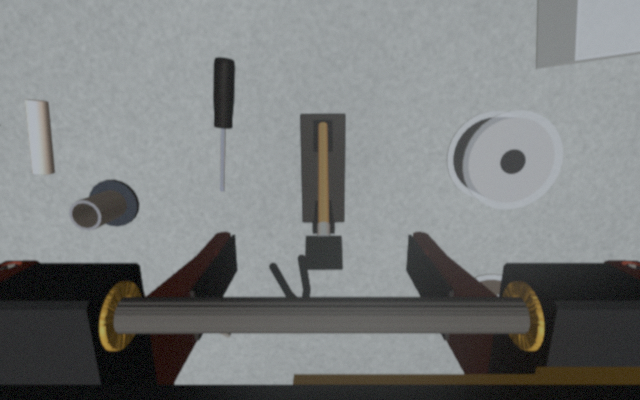

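The wrist picture shows the rest spanning (300–345, 113–225). The foot is at about (323,124) and the paddle at (324,252), which fits a rest at about (550,255) with 4° yaw. I can only turn about the tool axis, so I'll grip at about 119 mm along the handle, close to the fingertips, and use the fixed foot trough to pivot the spreader upright in the grip.

Call:
{"name": "move_arm", "arguments": {"steps": [[[-0.63,0,0.9],0,0],[[-0.63,0,1],0,0],[[0,0,1],0,0],[[0,0,1],0,0],[[0,0,1],0,0],[[0,0,1],0,0],[[0,0,1],0,0],[[0,0,0.8],0,0],[[0,0,0.4],0,0],[[0,0,0],0,0],[[0,0,0],0,0],[[0,0,0],0,0]]}}

```text
t: 4.82
ee_pos: [572.9, 259.3, 101.6]
orientation: [-0.107, 3.138, 0.001]
ft_force: [-0.5, -0.3, 0.4]
width: 87.7
grasp_force: 0.0
```

Run:
```python
from h import *
W=cam('wrist');save(W,'w2');o=ctrl.get_obs();print(o['ee_pos'],o['ft_force'])
```

```text
[573.10718401 259.2636752  101.85094391] [ 0.68952229 -0.80434589  0.24062375]
```

View pics/w2.png

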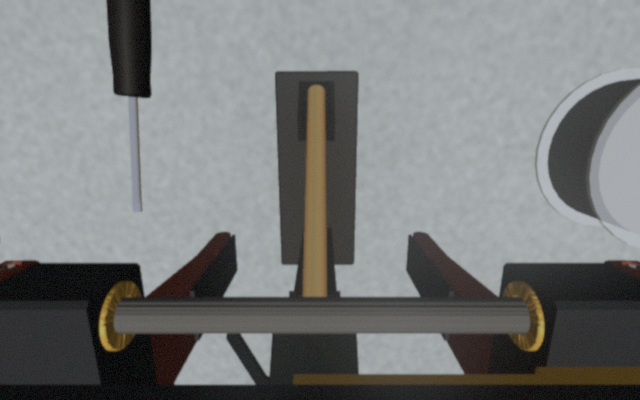

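The handle runs down at columns 315–317, about 3 mm to one side of the finger centre at 321. Its foot sits in a block at (317,85). I'll correct the offset, lower a little and close.

Call:
{"name": "move_arm", "arguments": {"steps": [[[-0.04,-0.12,0.32],0,0],[[0,0,0],0,0.5],[[0,0,0],0,0.8],[[0,0,0],0,1],[[0,0,0],0,1],[[0,0,0],0,1],[[0,0,0],0,1],[[0,0,0],0,1],[[0,0,0],0,1],[[0,0,0],0,1],[[0,0,0],0,1],[[0,0,0],0,1],[[0,0,0],0,1]]}}

```text
t: 5.95
ee_pos: [573.5, 255.6, 92.2]
orientation: [-0.106, 3.14, 0.0]
ft_force: [-0.2, 0.2, -1.3]
width: 11.2
grasp_force: 28.9
```

Call:
{"name": "move_arm", "arguments": {"steps": [[[0.15,0,-0.13],0,1],[[0.15,0,-0.13],0,1],[[0.16,0,-0.12],0,1],[[0.17,0,-0.12],0,1],[[0,0,0],0,1],[[0,0,0],0,1]]}}

```text
t: 6.45
ee_pos: [557.3, 254.5, 105.0]
orientation: [0.106, -3.14, 0.0]
ft_force: [0.3, 0.3, -0.4]
width: 11.3
grasp_force: 30.0
```

Run:
```python
from h import *
W=cam('wrist');save(W,'w3');o=ctrl.get_obs();print(o['ee_pos'],o['ft_force'],o['moment'],o['width'])
T=cams.get_image('scene')['image'][150:225,320:420]
im=W[0].copy(); im[0:225,0:300]=cv2.resize(T,(300,225)); cv2.imwrite('pics/w3.png',im[:,:,::-1])
```

```text
[557.49248922 254.54687405 104.79585388] [ 0.70895713  0.41965466 -0.30506549] [-0.01452139 -0.00740312 -0.0189587 ] 11.093420468325915
```

View pics/w3.png

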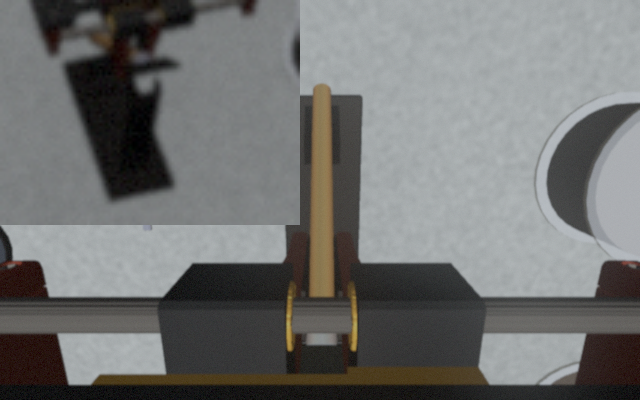

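The handle translated out of the trough without rotating (its foot is now at (321,88), past the rest's edge), so the trough has no usable stop there. Instead I'll lift the spreader over, put its foot on the far (+x) side of the fixed post, and pull back so the post swings the foot under the grip.

Call:
{"name": "move_arm", "arguments": {"steps": [[[0,0,-0.9],0,1],[[0,0,-1],0,1],[[0,0,-1],0,1],[[0,0,-1],0,1],[[0,0,-0.4],0,1],[[-0.9,0,0],0,1],[[-0.94,0,0],0,1],[[-0.94,0,0],0,1],[[-0.94,0,0],0,1],[[-0.94,0,0],0,1],[[-0.94,0,0],0,1],[[0,0,0],0,1],[[0,0,0],0,1],[[0,0,0.8],0,1],[[0,0,0.8],0,1],[[0,0,0],0,1],[[0,0,0],0,1]]}}

```text
t: 7.97
ee_pos: [695.5, 263.6, 170.7]
orientation: [0.106, -3.136, 0.002]
ft_force: [-0.1, -0.4, 0.3]
width: 11.5
grasp_force: 30.0
```

Run:
```python
from h import *
W=cam('wrist');o=ctrl.get_obs();print(o['ee_pos'],o['ft_force'],o['moment'],o['width'])
T=cams.get_image('scene')['image'][140:290,310:430]
im=W[0].copy(); im[0:300,0:240]=cv2.resize(T,(240,300),interpolation=cv2.INTER_CUBIC); cv2.imwrite('pics/w4.png',im[:,:,::-1])
```

```text
[696.59262926 264.01434295 172.24585473] [ 0.45564847  0.62587914 -0.10827828] [0.03248378 0.00337466 0.0089274 ] 11.317205734953099
```

View pics/w4.png

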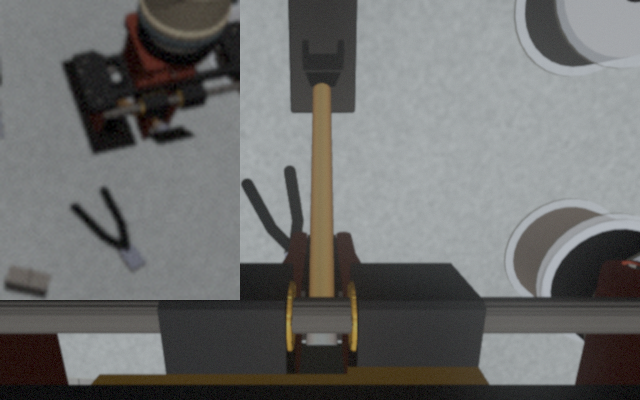

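The picture shows the post's U-prongs at about (323,40–85), and the foot at (321,87) just beyond the +x face and laterally aligned. Now I'll pull back against it.

Call:
{"name": "move_arm", "arguments": {"steps": [[[0.2,0,-0.03],0,1],[[0.2,0,-0.03],0,1],[[0.2,0,-0.03],0,1],[[0.2,0,-0.03],0,1],[[0.2,0,-0.03],0,1],[[0.2,0,-0.03],0,1],[[0.2,0,-0.03],0,1],[[0.2,0,-0.03],0,1],[[0,0,0],0,1]]}}

```text
t: 8.82
ee_pos: [658.8, 261.8, 180.9]
orientation: [-0.106, 3.134, 0.003]
ft_force: [4.1, 0.1, 1.5]
width: 11.1
grasp_force: 30.0
```

```bash
cat >> h.py <<'E'
def angle(W,L=118.6,up=10):
    o=ctrl.get_obs(); Rt=R.from_rotvec(o['orientation']).as_matrix(); g=np.array(o['ee_pos'])-Rt[:,2]*up
    hsv=cv2.cvtColor(W[0],cv2.COLOR_RGB2HSV); m=(hsv[:,:,1]>90)&(hsv[:,:,0]>8)&(hsv[:,:,0]<28)&(hsv[:,:,2]>60); m[300:]=0; m[:,:285]=0;m[:,360:]=0
    ys,xs=np.nonzero(m); top=ys.min(); print('foot px row',top,'col',xs[ys<top+6].mean())
    for th in range(40,91,5):
        t=np.deg2rad(th); f=g+Rt[:,0]*L*np.cos(t)+Rt[:,2]*L*np.sin(t); up_=-Rt[:,0]*np.sin(t)*-6+0*Rt[:,2]
        print(th,proj(W,f).round(0),f.round(0))
E
python3 - <<'E'
from h import *
W=cam('wrist');o=ctrl.get_obs();print(o['ee_pos'],o['ft_force'],o['moment'],o['width'])
angle(W);save(W,'w5')
E
```

```text
[658.87968899 261.79787865 180.46903556] [4.48970096 0.01815455 2.63965744] [ 0.17943758 -1.07604057 -0.0280378 ] 11.293334918161868
foot px row 131 col 321.3703703703704
40 [322.  77.] [569. 256. 114.]
45 [322.  89.] [576. 256. 106.]
50 [322. 101.] [583. 257.  99.]
55 [322. 114.] [591. 257.  93.]
60 [322. 126.] [600. 258.  87.]
65 [322. 138.] [609. 259.  83.]
70 [322. 150.] [619. 259.  79.]
75 [322. 163.] [629. 260.  76.]
80 [322. 175.] [639. 261.  74.]
85 [322. 187.] [649. 261.  72.]
90 [322. 199.] [659. 262.  72.]
```

Call:
{"name": "move_arm", "arguments": {"steps": [[[0.16,0,-0.04],0,1],[[0.16,0,-0.04],0,1],[[0.16,0,-0.04],0,1],[[0,0,0],0,1]]}}

```text
t: 9.2
ee_pos: [645.1, 260.5, 181.7]
orientation: [-0.106, 3.14, 0.0]
ft_force: [4.1, 0.1, 0.9]
width: 11.0
grasp_force: 30.0
```

Run:
```python
from h import *
W=cam('wrist');o=ctrl.get_obs();print(o['ee_pos'],o['ft_force'],o['moment'],o['width'],o['orientation'])
angle(W);save(W,'w5')
T=cam('top')
for n,C in (('top',T),('scene',cam('scene'))):
    for t in ['cup','cup_mouth']:
        for x in cams.cut_out(n,t)[:1]:
            ys,xs=np.nonzero(x['pixels']); print(n,t,x['p'],xs.min(),xs.max(),ys.min(),ys.max())
    for c in ([617,-30],):
        P=[proj(C,[c[0]+34*np.cos(a),c[1]+34*np.sin(a),z]) for a in np.arange(0,6.3,.2) for z in (0,8)]+[proj(C,[c[0]+20*np.cos(a),c[1]+20*np.sin(a),65]) for a in np.arange(0,6.3,.2)]
        P=np.array(P);print(P.min(0).round(1),P.max(0).round(1))
```

```text
[645.27009649 260.51335417 181.47042312] [ 3.31991171 -0.00469378  1.31497252] [ 0.13898899 -0.80164741 -0.04445773] 11.50640498486295 [-1.05990499e-01  3.13966554e+00  2.01040726e-04]
foot px row 153 col 321.3478260869565
40 [322.  77.] [555. 254. 115.]
45 [322.  89.] [562. 255. 108.]
50 [322. 102.] [569. 255. 101.]
55 [322. 114.] [577. 256.  94.]
60 [322. 126.] [586. 257.  89.]
65 [322. 139.] [595. 257.  84.]
70 [322. 151.] [605. 258.  80.]
75 [322. 163.] [615. 258.  77.]
80 [322. 175.] [625. 259.  75.]
85 [322. 187.] [635. 260.  73.]
90 [322. 199.] [645. 261.  73.]
top cup 0.6 357 377 198 218
top cup_mouth 0.57 357 377 198 218
[355.9 197.9] [377.2 219.2]
scene cup 0.65 240 266 211 241
scene cup_mouth 0.87 240 266 212 242
[242.1 211. ] [269.4 242.7]
```

The handle is now at about 72° (lean 0.31 rad). I'll lift it and carry it over to the cup.

Call:
{"name": "move_arm", "arguments": {"steps": [[[-0.2,0,-0.7],0,1],[[0,0,-0.9],0,1],[[0,0,-0.8],0,1],[[0.1,-0.6,0],0,1],[[0.1,-0.99,0],0,1],[[0.1,-0.99,0],0,1],[[0.1,-0.99,0],0,1],[[0.1,-0.99,0],0,1],[[0.1,-0.99,0],0,1],[[0.1,-0.99,0],0,1],[[0.1,-0.99,0],0,1],[[0.1,-0.99,0],0,1],[[0.04,-0.99,0],0,1],[[0,-0.99,0],0,1],[[0,-0.99,0],0,1],[[0,-0.9,0],0,1],[[0,0,0],0,1],[[0,0,0],0,1],[[0,0,0],0,1]]}}

```text
t: 11.13
ee_pos: [646.7, -49.7, 240.0]
orientation: [0.105, -3.137, -0.001]
ft_force: [-0.5, 0.4, -0.7]
width: 11.1
grasp_force: 30.0
```

Run:
```python
from h import *
W=cam('wrist');save(W,'w6')
for x in cams.cut_out('wrist','cup')[:2]:
    ys,xs=np.nonzero(x['pixels']); print(x['p'],xs.min(),xs.max(),ys.min(),ys.max())
o=ctrl.get_obs();print(o['t'],o['ee_pos'],o['ft_force'],o['width'],o['orientation'])
for z,r in((0,34),(8,34),(65,20)):
    P=np.array([proj(W,[617+r*np.cos(a),-31+r*np.sin(a),z]) for a in np.arange(0,6.3,.1)]);print(z,P.min(0).round(1),P.max(0).round(1))
angle(W)
```

```text
0.71 306 363 119 177
11.2333 [647.24443482 -48.92519756 240.53709467] [ 0.86943053  0.40254426 -0.25004311] 11.598973429716752 [ 1.07094148e-01 -3.13828195e+00 -7.25456814e-04]
0 [310.4 120. ] [368.  178.1]
8 [310.1 120.1] [368.9 179.3]
65 [322.5 135.4] [362.7 175.8]
foot px row 147 col 321.8627450980392
40 [323.  78.] [557. -55. 174.]
45 [323.  90.] [563. -55. 167.]
50 [323. 102.] [571. -54. 160.]
55 [323. 115.] [579. -54. 153.]
60 [323. 127.] [588. -53. 148.]
65 [323. 139.] [597. -52. 143.]
70 [323. 152.] [607. -52. 139.]
75 [323. 164.] [616. -51. 136.]
80 [323. 176.] [627. -50. 134.]
85 [323. 188.] [637. -50. 132.]
90 [323. 200.] [647. -49. 132.]
```

View pics/w6.png

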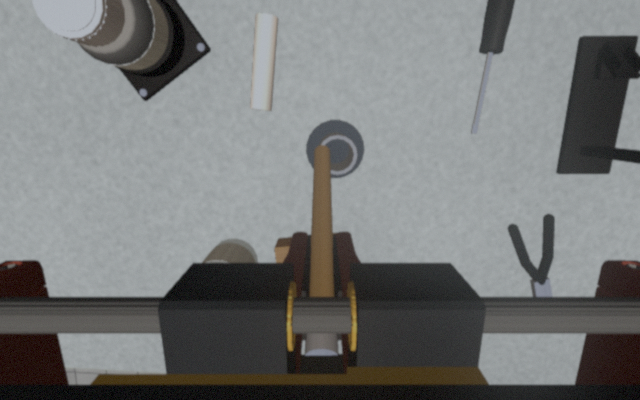

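The cup mouth ring is centred at about (340,155) and the foot at (322,150), so the handle overshot by about 17 mm in y. I'll shift it back, lower it to just above the rim, and recheck.

Call:
{"name": "move_arm", "arguments": {"steps": [[[-0.1,0.7,0],0,1],[[0,0,0.6],0,1],[[0,0,0.8],0,1],[[0,0,0.6],0,1],[[0,0,0.4],0,1],[[0,0,0],0,1],[[0,0,0],0,1],[[0,0,0],0,1]]}}

```text
t: 11.9
ee_pos: [649.8, -32.0, 182.1]
orientation: [-0.106, 3.139, -0.0]
ft_force: [0.1, -0.1, 0.7]
width: 11.3
grasp_force: 30.0
```

Run:
```python
from h import *
W=cam('wrist');cv2.imwrite('pics/w7.png',cv2.resize(W[0][90:230,230:410,::-1],(720,560),interpolation=cv2.INTER_CUBIC))
for x in cams.cut_out('wrist','cup')[:1]:
    ys,xs=np.nonzero(x['pixels']); print(x['p'],xs.min(),xs.max(),ys.min(),ys.max())
o=ctrl.get_obs();print(o['t'],o['ee_pos'],o['ft_force'],o['width'])
for z,r in((0,34),(8,34),(65,20),(65,16)):
    P=np.array([proj(W,[616+r*np.cos(a),-34+r*np.sin(a),z]) for a in np.arange(0,6.3,.1)]);print(z,P.min(0).round(1),P.max(0).round(1))
angle(W)
```

```text
0.97 286 353 115 180
12.0 [649.96658797 -32.17436959 182.37307412] [-0.32333688 -0.10583924 -0.53594755] 11.320566124126893
0 [288.6 114.1] [355.9 182. ]
8 [287.8 114.1] [356.7 183.6]
65 [298.3 131.8] [346.8 180.5]
65 [303.1 136.8] [341.9 175.8]
foot px row 146 col 321.9166666666667
40 [322.  77.] [559. -38. 116.]
45 [322.  89.] [566. -38. 108.]
50 [322. 102.] [574. -37. 101.]
55 [322. 114.] [582. -37.  95.]
60 [322. 126.] [591. -36.  90.]
65 [322. 139.] [600. -36.  85.]
70 [322. 151.] [610. -35.  81.]
75 [322. 163.] [620. -34.  78.]
80 [322. 175.] [630. -34.  76.]
85 [322. 187.] [640. -33.  74.]
90 [322. 200.] [650. -32.  74.]
```

View pics/w7.png

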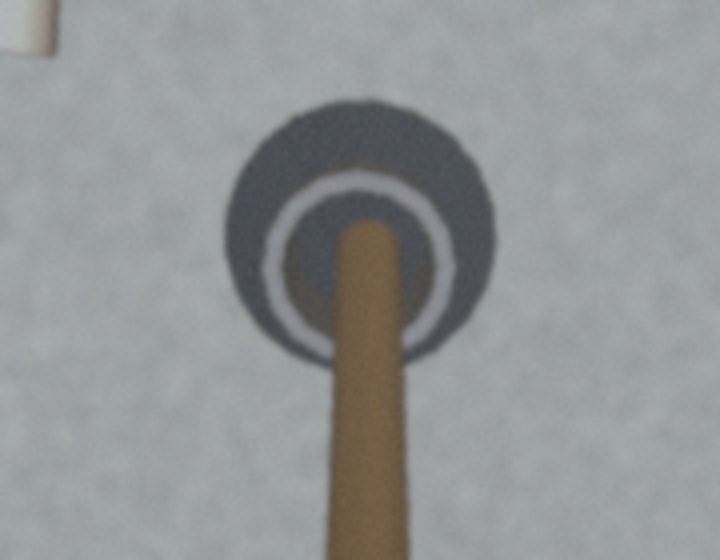

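The foot at (322,150) sits inside the mouth ring, which spans columns 296–344 with its top at row 132. It's off by only about 1–2 mm, so I'll nudge it and insert.

Call:
{"name": "move_arm", "arguments": {"steps": [[[0.07,-0.04,0.2],0,1],[[0,0,0.4],0,1],[[0,0,0.4],0,1],[[0,0,0.4],0,1],[[0,0,0.4],0,1],[[0,0,0.3],0,1],[[0,0,0.2],0,1],[[0,0,0],0,1],[[0,0,0],0,1]]}}

```text
t: 12.75
ee_pos: [647.5, -33.3, 123.3]
orientation: [0.106, -3.139, -0.0]
ft_force: [0.2, -0.2, -0.6]
width: 11.3
grasp_force: 30.0
```

Run:
```python
from h import *
W=cam('wrist');cv2.imwrite('pics/w8.png',cv2.resize(W[0][90:230,230:410,::-1],(720,560),interpolation=cv2.INTER_CUBIC))
o=ctrl.get_obs();print(o['t'],o['ee_pos'],o['ft_force'],o['moment'],o['width'])
for z,r in((8,34),(65,20)):
    P=np.array([proj(W,[616+r*np.cos(a),-36+r*np.sin(a),z]) for a in np.arange(0,6.3,.1)]);print(z,P.min(0).round(1),P.max(0).round(1))
for x in cams.cut_out('wrist','cup')[:1]:
    ys,xs=np.nonzero(x['pixels']); print(x['p'],xs.min(),xs.max(),ys.min(),ys.max())
```

```text
12.8 [647.78170291 -33.35313159 123.75376505] [-0.12419228  0.12916118  0.1004569 ] [-0.01778846 -0.00559701  0.0083836 ] 10.967696446315257
8 [280.1 117.1] [363.  200.1]
65 [291.3 140. ] [352.1 200.4]
```

View pics/w8.png

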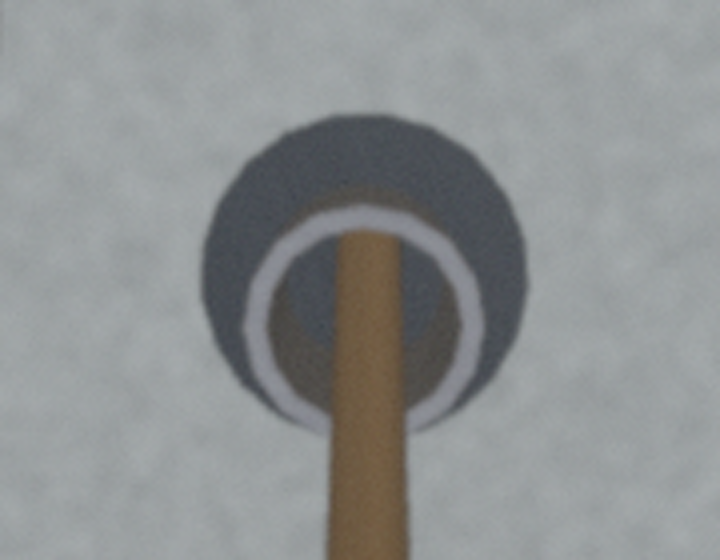

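The handle is inside the cup and no force shows. Releasing and rising now.

Call:
{"name": "move_arm", "arguments": {"steps": [[[0,0,0],0,0.7],[[0,0,0],0,0.5],[[0,0,0],0,0.2],[[0,0,0],0,0],[[0,0,0],0,0],[[0,0,0],0,0],[[0,0,0],0,0],[[0,0,0],0,0],[[0,0,-0.6],0,0],[[0,0,-1],0,0],[[0,0,-1],0,0],[[0,0,-1],0,0],[[0,0,-1],0,0],[[0,0,-1],0,0],[[0,0,-1],0,0],[[0,0,0],0,0],[[0,0,0],0,0]]}}

```text
t: 14.27
ee_pos: [648.3, -33.4, 290.3]
orientation: [-0.106, 3.137, -0.001]
ft_force: [-0.2, -0.3, -0.4]
width: 87.8
grasp_force: 0.0
```

Run:
```python
from h import *
W=cam('wrist')
for x in cams.cut_out('wrist','cap')[:2]:
    ys,xs=np.nonzero(x['pixels']); print(x['p'],xs.min(),xs.max(),ys.min(),ys.max(),len(xs))
o=ctrl.get_obs();print(o['t'],o['ee_pos'],o['ft_force'],o['qpos'],o['width'])
P=np.array([proj(W,[513+26*np.cos(a),-241+26*np.sin(a),125.5]) for a in np.arange(0,6.3,.1)]);print(P.min(0).round(1),P.max(0).round(1))
S=cams.get_image('scene')['image'][190:270,200:300]
im=W[0].copy(); im[:256,320:]=cv2.resize(S,(320,256),interpolation=cv2.INTER_CUBIC)
cv2.imwrite('pics/w9.png',im[:,:,::-1])
```

```text
0.63 60 136 0 51 3248
0.34 267 339 216 270 2571
14.3667 [646.87633301 -33.28705275 287.59213324] [ 0.40138148  0.47590553 -0.25851582] [-6.97774057e-02  3.95343636e-01  1.51558666e+00 -1.82045283e-05
  1.23229690e+00 -1.70793542e+00] 87.90605505139584
[ 64.9 -15.8] [125.3  50.1]
```

View pics/w9.png

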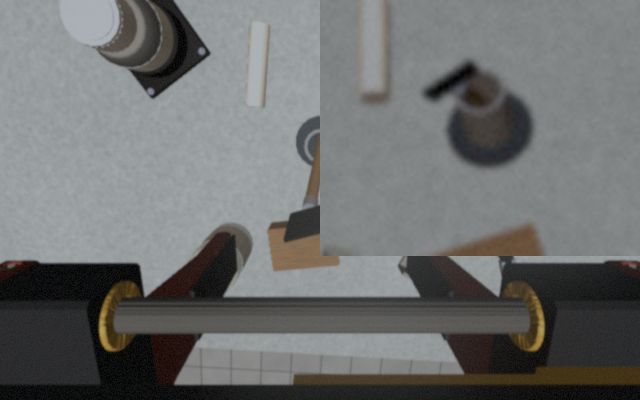

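The inset shows the spreader standing in the upright cup, leaning, and free of the gripper. The cap is at about (90,12) in the wrist view. Next I go above the bottle and pre-turn 90° clockwise to leave room in the last joint.

Call:
{"name": "move_arm", "arguments": {"steps": [[[0.74,-1,0],0,0],[[0.74,-1,0],0,0],[[0.74,-1,0],0,0],[[0.74,-1,0],0,0],[[0.74,-1,0],0,0],[[0.74,-1,0],0,0],[[0.74,-1,0],0,0],[[0.74,-1,0],0,0],[[0,0,0],1,0],[[0,0,0],1,0],[[0,0,0],1,0],[[0,0,0],1,0],[[0,0,0],1,0],[[0,0,0],1,0],[[0,0,0],1,0],[[0,0,0],1,0],[[0,0,0],1,0],[[0,0,0],1,0],[[0,0,0],1,0],[[0,0,0],1,0]]}}

```text
t: 16.08
ee_pos: [512.6, -242.5, 287.0]
orientation: [-1.483, -2.766, 0.0]
ft_force: [-0.0, -0.3, -0.2]
width: 87.5
grasp_force: 0.0
```

Call:
{"name": "move_arm", "arguments": {"steps": [[[0,0,0],1,0],[[0,0,0],1,0],[[0,0,0],1,0],[[0,0,0],1,0],[[0,0,0],1,0],[[0,0,0],1,0],[[0,0,0],0,0],[[0,0,0],0,0],[[0,0,0],0,0]]}}

```text
t: 16.83
ee_pos: [513.0, -242.7, 287.9]
orientation: [-2.142, -2.297, 0.001]
ft_force: [0.2, -0.2, 1.1]
width: 87.8
grasp_force: 0.0
```

Run:
```python
from h import *
W=cam('wrist');save(W,'w10')
from scipy.optimize import least_squares
o=ctrl.get_obs();print(o['t'],o['ee_pos'],o['qpos'],o['orientation'])
Rt=R.from_rotvec(o['orientation']).as_matrix();print(Rt.round(3).tolist())
for t in ('cap','bottle'):
  for x in cams.cut_out('wrist',t)[:2]:
    ys,xs=np.nonzero(x['pixels']); print(t,x['p'],xs.min(),xs.max(),ys.min(),ys.max(),len(xs))
hsv=cv2.cvtColor(W[0],cv2.COLOR_RGB2HSV)
g=cv2.GaussianBlur(cv2.cvtColor(W[0],cv2.COLOR_RGB2GRAY),(5,5),1)
# predicted cap circles
for z,r in ((125.5,26),(95.5,26)):
    P=np.array([proj(W,[513+r*np.cos(a),-243+r*np.sin(a),z]) for a in np.arange(0,6.3,.1)]);print(z,P.min(0).round(1),P.max(0).round(1))
```

```text
16.8833 [ 513.13147493 -242.71614131  288.09235001] [-4.62792483e-01  2.69122227e-01  1.69516459e+00  7.55891852e-06
  1.17837974e+00 -5.32202731e-01] [-2.14232341e+00 -2.29642622e+00  4.68302087e-04]
[[-0.069, 0.998, -0.001], [0.998, 0.069, 0.0], [0.001, -0.001, -1.0]]
cap 0.86 292 344 160 214 2275
bottle 0.79 270 367 120 217 3200
125.5 [293.8 160.4] [346.9 212.5]
95.5 [296.1 156.8] [344.9 204.8]
```

View pics/w10.png

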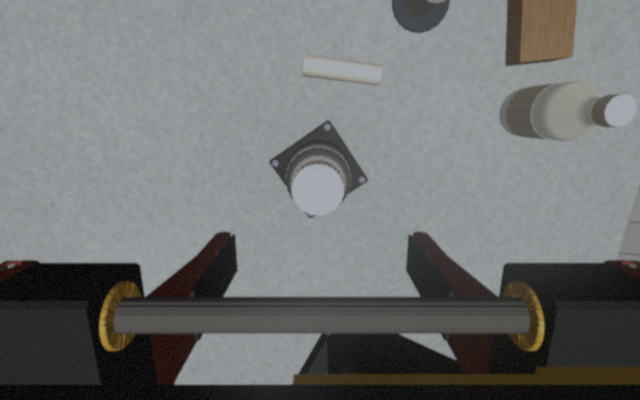

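The cap is centred at about (318,188), between the open fingers, which puts it at roughly (511,-243.5). I'll descend and grip.

Call:
{"name": "move_arm", "arguments": {"steps": [[[-0.03,-0.08,0.8],0,0],[[0,0,1],0,0],[[0,0,1],0,0],[[0,0,1],0,0],[[0,0,1],0,0],[[0,0,1],0,0],[[0,0,0.8],0,0],[[0,0,0.5],0,0],[[0,0,0.3],0,0],[[0,0,0],0,0],[[0,0,0],0,0],[[0,0,0],0,0.3],[[0,0,0],0,0.5],[[0,0,0],0,1],[[0,0,0],0,1],[[0,0,0],0,1],[[0,0,0],0,1],[[0,0,0],0,1],[[0,0,0],0,1]]}}

```text
t: 18.57
ee_pos: [510.7, -243.6, 103.8]
orientation: [-2.145, -2.294, 0.001]
ft_force: [-5.0, -0.0, 5.3]
width: 50.9
grasp_force: 30.0
```

Call:
{"name": "move_arm", "arguments": {"steps": [[[0,0,0.1],0,1],[[0,0,0.1],0,1],[[0,0,0.1],0,1],[[0,0,0],0,1],[[0,0,0],0,1]]}}

```text
t: 18.98
ee_pos: [510.8, -243.7, 97.4]
orientation: [-2.145, -2.294, 0.001]
ft_force: [-7.5, 2.2, 16.7]
width: 50.7
grasp_force: 30.0
```

The force says the cap is bottomed out on the shoulder. Turning it anticlockwise 85°.

Call:
{"name": "move_arm", "arguments": {"steps": [[[0,0,0],-0.5,1],[[0,0,0],-0.9,1],[[0,0,0],-0.9,1],[[0,0,0],-0.9,1],[[0,0,0],-0.9,1],[[0,0,0],-0.9,1],[[0,0,0],-0.9,1],[[0,0,0],-0.9,1],[[0,0,0],-0.9,1],[[0,0,0],-0.9,1],[[0,0,0],-0.9,1],[[0,0,0],-0.9,1],[[0,0,0],-0.9,1],[[0,0,0],-0.9,1],[[0,0,0],-0.9,1],[[0,0,0],-0.9,1],[[0,0,0],-0.9,1],[[0,0,0],-0.9,1],[[0,0,0],-0.9,1],[[0,0,0],0,1]]}}

```text
t: 20.65
ee_pos: [508.9, -244.2, 97.4]
orientation: [-0.065, -3.136, 0.001]
ft_force: [-16.2, -3.2, 21.2]
width: 50.9
grasp_force: 30.0
```

Call:
{"name": "move_arm", "arguments": {"steps": [[[0,0,-0.1],0,1],[[0,0,-0.1],0,1],[[0,0,-0.1],0,1],[[0,0,-0.1],0,1],[[0,0,-0.1],0,1],[[0,0,0],0,1]]}}

```text
t: 21.15
ee_pos: [509.5, -244.4, 108.0]
orientation: [-0.072, -3.137, 0.001]
ft_force: [-6.7, -4.5, -1.4]
width: 50.8
grasp_force: 30.0
```

Run:
```python
from h import *
W=cam('wrist')
o=ctrl.get_obs();print(o['t'],o['ee_pos'],o['ft_force'],o['width'],o['grasp_force'],o['qpos'][5])
for z in (110,115,120,125.5,130,135):
    P=np.array([proj(W,[511+26*np.cos(a),-243.5+26*np.sin(a),z]) for a in np.arange(0,6.3,.1)]);print(z,P.min(0).round(1),P.max(0).round(1))
for x in cams.cut_out('wrist','cap')[:2]:
    ys,xs=np.nonzero(x['pixels']); print(x['p'],xs.min(),xs.max(),ys.min(),ys.max(),len(xs))
```

```text
21.2 [ 509.62136633 -244.3559471   107.94630058] [-6.00050646 -6.15416515 -1.7173986 ] 51.2125247724031 30.00390045926906 -1.9903830758485237
110 [273.5 204.4] [375.6 299.7]
115 [272.1 207.1] [377.2 304.8]
120 [270.6 209.9] [378.9 310.2]
125.5 [268.9 213.2] [380.9 316.5]
130 [267.4 216. ] [382.6 322. ]
135 [265.7 219.4] [384.6 328.4]
0.89 266 377 202 295 8682
0.64 552 597 272 353 767
```

Call:
{"name": "move_arm", "arguments": {"steps": [[[0,0,-0.2],0,1],[[0,0,-0.3],0,1],[[0,0,-0.4],0,1],[[0,0,-0.5],0,1],[[0,0,-0.6],0,1],[[0,0,-0.6],0,1],[[0,0,-0.6],0,1],[[0,0,-0.4],0,1],[[0,0,-0.2],0,1],[[0,0,0],0,1],[[0,0,0],0,1],[[0,0,0],0,1],[[0,0,0],0,1],[[0,0,0],0,1]]}}

```text
t: 22.42
ee_pos: [511.0, -243.5, 202.9]
orientation: [-0.072, -3.139, -0.001]
ft_force: [-0.1, -0.1, 0.1]
width: 50.9
grasp_force: 30.0
```

Run:
```python
from h import *
W=cam('wrist');S=cam('scene');cv2.imwrite('pics/s11.png',cv2.resize(S[0][120:320,90:330,::-1],(720,600),interpolation=cv2.INTER_CUBIC))
o=ctrl.get_obs();print(o['t'],o['ee_pos'],o['ft_force'],o['width'],o['grasp_force'],o['qvel'].round(3))
for n in('wrist','scene'):
  for t in ('cap','cup','spreader'):
    for x in cams.boxes_of(n,t)[:2]: print(n,t,np.round(x['rect']),round(x['p'],2))
for z in (150,185,215):
  print(proj(W,[511,-243.5,z]),proj(S,[511,-243.5,z]))
```

```text
22.5167 [ 511.18328945 -243.60975644  203.09780785] [-0.04587267  0.07864829 -0.56211783] 50.80708197879646 30.00498830457218 [-0.    -0.002 -0.003  0.    -0.    -0.   ]
wrist cap [322. 250. 112. 100.] 0.83
wrist cup [514. 256.  85.  44.] 0.89
wrist cup [440. 193.  29.  90.] 0.28
wrist spreader [320. 250. 110. 100.] 0.32
scene cap [139. 161.  27.  26.] 0.86
scene cup [253. 227.  24.  35.] 0.79
scene spreader [244. 216.  20.  13.] 0.52
[322.35400788 219.24203784] [150.76593006 175.4072124 ]
[322.62803648 237.55290101] [145.45944005 166.45316168]
[322.95410693 259.34125224] [140.63495091 158.31242829]
```

Run:
```python
import cv2,numpy as np
from h import *
W=cams.get_image('wrist')['image']
a=cv2.imread('pics/s11.png'); w=cv2.resize(W[:,:,::-1],(400,250))
cv2.imwrite('pics/both.png',np.vstack([cv2.resize(a,(400,333)),w]))
```

```text
(no output)
```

View pics/both.png

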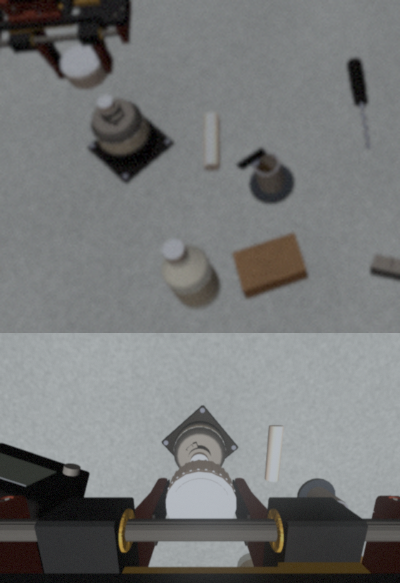

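The cap is off and held level above the open bottle, and the spreader still stands in the upright cup. Handing in.

```bash
python3 -c "
from workcell import ctrl
print(ctrl.close_job())"
```

```text
the job is handed in; nothing more can be done
None
```

The spreader stands in the cup, let go, and the bottle is open with its cap held level about 70 mm above the mouth; I handed the job in at about 22.5 s, with no verdict returned.

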